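# Stroke-test three glue syringes and reject the one that binds

## Task

Try the three empty glue syringes in the wooden rack: press each plunger straight down through its stroke until it is fully home, never pressing on a plunger with more than 20 N. One of the three binds part-way, its resistance climbing: stop pressing there, lift that syringe out by its barrel and put it in the steel cup with its plunger left where it bound. Leave the two good ones standing in the rack, plungers fully home, and do not disturb the other things on the desk.

Things in the scene. Friction and masses are not known exactly. Their poses are not given: they have to be found in the camera images.
- rack: dark wooden rack fixed to the desk: a block 60 (its x) x 210 (its y) x 45 mm high with three round sockets in a row along its y, 70 mm apart, 38 mm deep; origin at the centre of its underside
- cup: fixed round steel discard cup, open at the top, 84 mm across the rim, 65 mm high, wall 3 mm, flat floor about 5 mm thick; origin at the centre of its underside
- syringe_a: empty white glue syringe, loose in a rack socket (0.8 mm play): round barrel 22 mm in diameter, 95 mm long, its top 102 mm above the desk; origin at the centre of its foot, z up. Two finger wings at the top reach 23 mm along +-y but are 19 mm deep along x: a gripper closing along its x passes them. 60 g plus a 20 g plunger. Which syringe binds differs from start to start and cannot be seen
- plunger_a: grey plunger of syringe_a: thumb disc 26 mm in diameter, 6 mm thick; origin at the centre of the disc's top face, which stands 42 mm above the barrel's top when fully out and 12 mm when home. An even friction of 2.5 to 3.5 N holds it where it is left. In the binding one the resistance climbs from about 10 mm of stroke on, by 1.8 N per mm
- stroke_a (a joint): how far the plunger of syringe_a is pushed in, m: 0 = fully out, about 0.030 = fully home: from 0.029 on a rubber end seat pushes back, 2.5 N more per mm; starts between 0 and 0.004
- syringe_b: empty white glue syringe, loose in a rack socket (0.8 mm play): round barrel 22 mm in diameter, 95 mm long, its top 102 mm above the desk; origin at the centre of its foot, z up. Two finger wings at the top reach 23 mm along +-y but are 19 mm deep along x: a gripper closing along its x passes them. 60 g plus a 20 g plunger. Which syringe binds differs from start to start and cannot be seen
- plunger_b: grey plunger of syringe_b: thumb disc 26 mm in diameter, 6 mm thick; origin at the centre of the disc's top face, which stands 42 mm above the barrel's top when fully out and 12 mm when home. An even friction of 2.5 to 3.5 N holds it where it is left. In the binding one the resistance climbs from about 10 mm of stroke on, by 1.8 N per mm
- stroke_b (a joint): how far the plunger of syringe_b is pushed in, m: 0 = fully out, about 0.030 = fully home: from 0.029 on a rubber end seat pushes back, 2.5 N more per mm; starts between 0 and 0.004
- syringe_c: empty white glue syringe, loose in a rack socket (0.8 mm play): round barrel 22 mm in diameter, 95 mm long, its top 102 mm above the desk; origin at the centre of its foot, z up. Two finger wings at the top reach 23 mm along +-y but are 19 mm deep along x: a gripper closing along its x passes them. 60 g plus a 20 g plunger. Which syringe binds differs from start to start and cannot be seen
- plunger_c: grey plunger of syringe_c: thumb disc 26 mm in diameter, 6 mm thick; origin at the centre of the disc's top face, which stands 42 mm above the barrel's top when fully out and 12 mm when home. An even friction of 2.5 to 3.5 N holds it where it is left. In the binding one the resistance climbs from about 10 mm of stroke on, by 1.8 N per mm
- stroke_c (a joint): how far the plunger of syringe_c is pushed in, m: 0 = fully out, about 0.030 = fully home: from 0.029 on a rubber end seat pushes back, 2.5 N more per mm; starts between 0 and 0.004
- mouse: computer mouse, 104x53x38 mm, loose bystander, to be left where it is; origin at the centre of its underside
- stapler: stapler, 138x38x48 mm, loose bystander, to be left where it is; origin at the centre of its underside
- sticky_notes: pad of sticky notes, 78x78x10 mm, loose bystander, to be left where it is; origin at the centre of its underside
- eraser: eraser in a sleeve, 46x21x12 mm, loose bystander, to be left where it is; origin at the centre of its underside
- keys: bunch of keys, 104x116x8 mm, loose bystander, to be left where it is; origin at the centre of its underside
- phone: phone lying face up, 149x73x8 mm, loose bystander, to be left where it is; origin at the centre of its underside
Mind the look-alikes: they are no part of the job. Leave any yellow look-alike of the syringe_a alone. Leave any purple look-alike of the syringe_c alone.

How it is judged:
By the outcome, as a careful person would: the job done as asked, in the order asked, and still so for the second after the job is handed in, with the robot touching nothing.
It also fails if it takes over 54 s, if anything falls off the work surface, if the arm or the gripper's body presses on something with over 40 N, if the wrist force passes 120 N, or if a joint passes its speed limit or range.

## Robot

A 6-joint arm with a two-finger parallel gripper is mounted at the origin on a cart in front of the work surface, level with it; the furniture and walls round the work are solid. World frame = base frame: x ahead of the robot, y to its left, z up, the work surface at z = 0. Lengths are in m, angles in degrees, forces in N, time in s.
With the tool pointing down it reaches from about 0.35 to 0.875 m from the base axis. Payload 4.2 kg.
Tool frame: the origin (TCP) lies at the very end of the fingers, on their centre line; the grasp point (between the pads) lies 19 mm behind it; z points along the fingers, y is the line along which they close (so a half turn about z gives the same grasp; the last joint's range is limited). The gripper opens to 87 mm and grips with 3 to 60 N. Pads are 19 mm wide; open, the fingers measure 117 mm over their backs; the gripper's body (75 mm by 190 mm) begins 51 mm behind the grasp point.
Start: joints at [84.03, 22.042, 0.453, 0, -68.411, -14.817], TCP at [0.222, 0.584, 0.223] pointing down, gripper open.
Joint ranges: [-179.83, 179.83], [-69.29, 118.12], [-61.27, 80.66], [-181.25, 117.63], [-171.15, -9.14], [-177.46, 177.46]. Speed limits (degrees/s): [159.86, 159.86, 180, 180, 180, 180].

## Interface

Orientations are given as a 3x3 rotation matrix whose columns are the frame's x, y, z axes.
In Python, from station import sense, optics, r gives the robot as it stands. The module is installed in compiled form; this text tells all that it offers.
- The arm moves only by the shell command python3 -m pendant 'ROWS' [OPENING]. ROWS is JSON, a list that holds one entry, the list of rows, each a list of 4 numbers: the shift along the tool's x, y, z normalised to -1 to 1, where 1 is 100 mm, then the turn about the tool's z normalised to -1 to 1, where 1 is 2 rad. A call has 1 to 8 rows; each row is the pose to reach, as a shift and turn from the pose commanded when the call began, along the tool's axes at that moment; what a row does not reach only later rows make up. A row lasts 1/10 s, in which the tool goes at most 50 mm and 8.59 degrees, less where a joint would pass 70% of its speed; a pose out of reach is approached as far as the arm can. A call with a number of a shift or a turn outside -1 to 1 is refused whole. A call with a gripper value outside its range is refused whole. OPENING is the closure, from 0 (fully open) to 1 (shut), set as the call begins (- or left out, the last holds). The fingers move at their own pace and stop on an object; the grip force is fixed at half the most. Time passes only in rows, so rows that repeat a pose let the fingers close. It gives the time, the measured TCP pose, the force, the opening and the grip force at its end, in the units of the state.
- sense(): the state, without advancing time (a new reading comes with each control period).
- optics.capture(name): name is "scene" or "top" or "wrist"; returns the picture (420x560x3 uint8, red, green, blue); there is no depth.
- optics.get_calibration(name): a dict with "camera_matrix" (3x3 intrinsics, pixels), "distortion" ([k1, k2, p1, p2, k3] as OpenCV has them; the pictures are not rectified), "camera_from_world" (4x4, takes a point from world to camera coordinates). Camera axes: x right, y down, z forward; pixel columns grow to the right and rows downward; lengths in m; the calibration is good to about 2 mm. A picture is of the moment at which its call begins: read the wrist's pose just before it. get_calibration takes no time and is no camera call; for the wrist camera it gives the pose at the moment of the call.
- r.finish_job(): hands the job in; it is judged then, once.
The state is a dict: "time_s": time; "joints": joint angles; "joint_velocities": joint speeds; "effort": joint torques, N m; "tcp_pos": TCP position; "ee_rot": TCP orientation; "wrist_force": force on the tool from outside, world axes, zero at the start; "moment": the same for the moment, N m; "gripper_width": opening from 0.0 (shut) to 1.0 (fully open); "gripper_force": force on a finger pad.
Only numpy, scipy, OpenCV 4.12 (cv2) and the standard library are available. Lean on these libraries where they do the work, as an engineer would, in place of code of your own. Each camera call takes 0.05 s, during which the arm holds its last target. There are 200 camera calls.

## Working session

There is one attempt and no reset: what is moved stays moved. The work goes in short steps, Python scripts to look and compute and a shell command to move; the robot and the scene stay as the last step left them, time stands still between calls to the robot, and variables do not carry over. Pictures are saved under pics/ and viewed, at most 10 in all, crops included, and the job is handed in when it is done.

```bash
mkdir -p pics; python3 - <<'E'
from station import sense, optics
import cv2
s=sense();print({k:s[k] for k in('time_s','tcp_pos','ee_rot','wrist_force','gripper_width')})
for n in('scene','top'):
    cv2.imwrite(f'pics/{n}0.png',cv2.cvtColor(optics.capture(n),cv2.COLOR_RGB2BGR))
E
```

```text
{'time_s': 0.0, 'tcp_pos': array([0.22155894, 0.58375929, 0.22143109]), 'ee_rot': array([[ 9.34843252e-01, -3.55059998e-01, -7.01886318e-04],
       [-3.55060679e-01, -9.34840859e-01, -2.11708981e-03],
       [ 9.55418939e-05,  2.22835935e-03, -9.99997513e-01]]), 'wrist_force': array([-0.90000811,  0.09505962, -0.34793745]), 'gripper_width': 1.0006112501245403}
```

View pics/scene0.png

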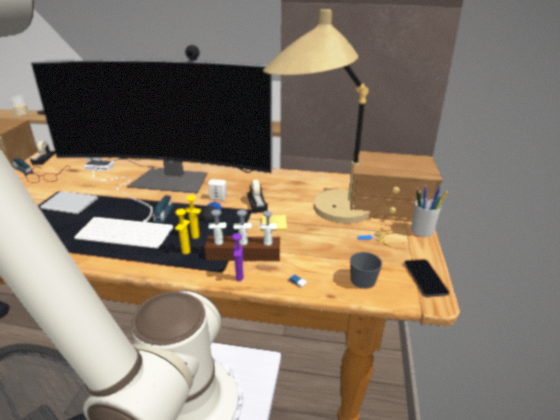

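View pics/top0.png

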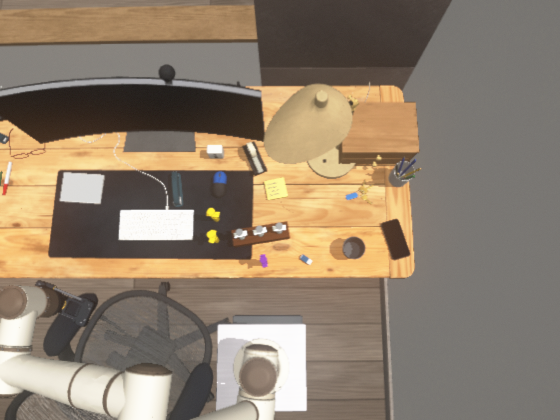

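The scene picture shows the rack at about (243,248) with three grey discs near (216,214), (241,214) and (268,214), and the cup at (365,268). In the top picture the discs are at about (240,233), (259,231) and (279,228), and the cup at (353,248). The yellow look-alikes are left of the rack and the purple one is in front of it.

```bash
cat > h.py <<'E'
import numpy as np, cv2
from station import sense, optics
def ray(cal,px):
    K=np.array(cal['camera_matrix']);T=np.array(cal['camera_from_world'])
    u=cv2.undistortPoints(np.array([[px]],float),K,np.array(cal['distortion']))[0,0]
    R=T[:3,:3];d=R.T@np.array([*u,1]);return -R.T@T[:3,3],d/np.linalg.norm(d)
def tri(c1,p1,c2,p2):
    o1,d1=ray(c1,p1);o2,d2=ray(c2,p2)
    t=np.linalg.lstsq(np.c_[d1,-d2],o2-o1,rcond=None)[0]
    a=o1+d1*t[0];b=o2+d2*t[1];return (a+b)/2,np.linalg.norm(a-b)
def plane(c,p,z):
    o,d=ray(c,p);return o+d*(z-o[2])/d[2]
def proj(c,P):
    T=np.array(c['camera_from_world'])
    return cv2.projectPoints(np.array([P],float),cv2.Rodrigues(T[:3,:3])[0],T[:3,3],np.array(c['camera_matrix']),np.array(c['distortion']))[0][0,0]
E
python3 - <<'E'
from h import *
a=cv2.imread('pics/scene0.png')[200:300,190:390];b=cv2.imread('pics/top0.png')[200:275,195:395]
f=lambda i:cv2.resize(i,None,fx=3.4,fy=3.4,interpolation=cv2.INTER_CUBIC)
cv2.imwrite('pics/z1.png',np.vstack([f(a),f(b)]))
S=optics.get_calibration('scene');T=optics.get_calibration('top')
for p,q in(((216,214),(240,233)),((241,214),(259,231)),((268,214),(279,228)),((365,258),(353,248))):print(tri(S,p,T,q),plane(T,q,.142))
for q in((213,213),(212,237),(264,260)):print(plane(T,q,.14))
E
```

```text
(array([0.46094819, 0.06917488, 0.13955463]), np.float64(0.004625353205893193)) [0.46126613 0.06674641 0.142     ]
(array([0.46757812, 0.00203016, 0.14268336]), np.float64(0.0024003359913611073)) [0.46801594 0.00090832 0.142     ]
(array([ 0.47796327, -0.06866911,  0.14397191]), np.float64(0.00034849931983612774)) [ 0.4782736 -0.0684904  0.142    ]
(array([ 0.41553341, -0.33299051,  0.07761795]), np.float64(0.0010967464107624904)) [ 0.40721182 -0.32296477  0.142     ]
[0.53298641 0.16273778 0.14      ]
[0.44794046 0.16390358 0.14      ]
[ 0.36754561 -0.01669523  0.14      ]
```

View pics/z1.png

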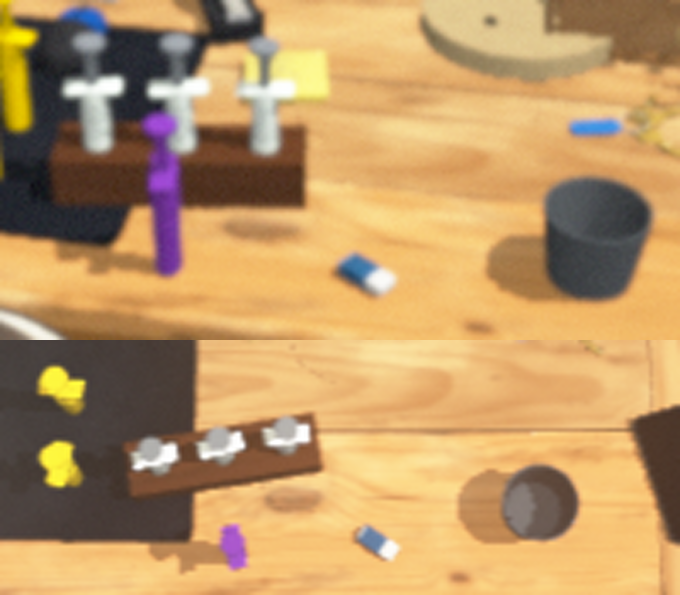

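Rack yaw is about 7°. The discs are at roughly (0.461, 0.068), (0.468, 0.001) and (0.478, -0.068), at z ≈ 0.14. Next I hover over the middle one with the closing axis along the rack's x.

```bash
python3 -m pendant '[[[0.5,0.5,-0.1,0],[1,1,-0.1,0],[1,1,-0.1,0]]]' && python3 -m pendant '[[[0.5,0.5,-0.1,0],[1,1,-0.1,0],[1,1,-0.1,0]]]' && python3 -m pendant '[[[0.5,0.5,-0.1,0],[1,1,-0.1,0],[1,1,-0.1,0]]]'  && python3 -m pendant '[[[0.5,0.5,-0.1,0],[1,1,-0.1,0],[1,1,-0.1,0]]]' && python3 -m pendant '[[[0.2,0.4,0,0.15],[0.37,0.59,0,0.3],[0.37,0.59,0,0.45],[0.37,0.59,0,0.54],[0.37,0.59,0,0.54],[0.37,0.59,0,0.54],[0.37,0.59,0,0.54],[0.37,0.59,0,0.54]]]'
python3 - <<'E'
from h import *
s=sense();print(s['time_s'],s['tcp_pos'],s['ee_rot'],s['wrist_force'])
c=optics.get_calibration('wrist');cv2.imwrite('pics/w1.png',cv2.cvtColor(optics.capture('wrist'),cv2.COLOR_RGB2BGR))
import pickle;pickle.dump(c,open('w1.pkl','wb'))
for P in((.461,.068,.14),(.468,.001,.142),(.478,-.068,.143)):print(proj(c,P))
E
```

```text
time_s: 0.4
tcp_pos: [0.2801, 0.4532, 0.2321]
ee_rot: [[0.935, -0.355, -0.0], [-0.355, -0.935, -0.001], [-0.0, 0.001, -1.0]]
wrist_force: [1.6, 0.3, 0.7]
gripper_width: 0.997
gripper_force: 0.0
time_s: 0.7
tcp_pos: [0.338, 0.3239, 0.2426]
ee_rot: [[0.935, -0.355, -0.0], [-0.355, -0.935, -0.0], [-0.0, 0.0, -1.0]]
wrist_force: [0.6, 0.4, 0.9]
gripper_width: 0.996
gripper_force: 0.0
time_s: 1.0
tcp_pos: [0.3959, 0.1951, 0.2527]
ee_rot: [[0.935, -0.355, 0.0], [-0.355, -0.935, 0.0], [-0.0, -0.0, -1.0]]
wrist_force: [0.6, 0.2, -0.3]
gripper_width: 0.995
gripper_force: 0.0
time_s: 1.3
tcp_pos: [0.454, 0.0662, 0.2627]
ee_rot: [[0.935, -0.355, 0.0], [-0.355, -0.935, 0.0], [0.0, -0.0, -1.0]]
wrist_force: [1.1, -0.1, -1.0]
gripper_width: 1.001
gripper_force: 0.0
time_s: 2.1
tcp_pos: [0.467, 0.0, 0.2621]
ee_rot: [[0.124, -0.992, -0.001], [-0.992, -0.124, -0.0], [-0.0, 0.001, -1.0]]
wrist_force: [-0.0, -0.9, -0.4]
gripper_width: 1.002
gripper_force: 0.0
2.1 [4.67038991e-01 1.44265089e-05 2.62107863e-01] [[ 1.24210711e-01 -9.92255296e-01 -1.06173911e-03]
 [-9.92255861e-01 -1.24210721e-01 -5.62014092e-05]
 [-7.61132345e-05  1.06049767e-03 -9.99999435e-01]] [-0.04345441 -0.90632107 -0.42072593]
[276.06447897 276.42415293]
[277.50146633 201.95842529]
[275.56678586 113.46361922]
```

View pics/w1.png

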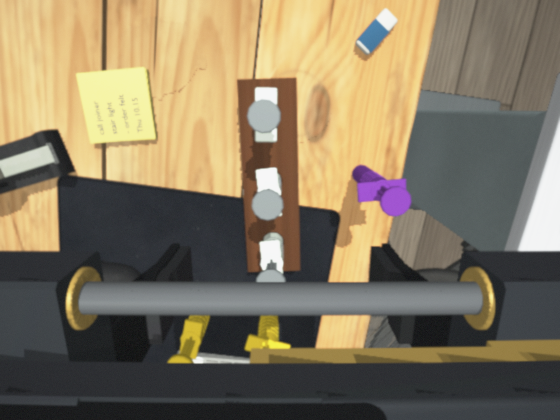

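The wrist view shows the discs at (264,116), (267,205) and (271,~285, partly hidden). The purple look-alike's disc is at (397,201). I move over the left syringe for a second view.

```bash
python3 -m pendant '[[[-0.4,-0.02,0,0],[-0.7,-0.02,0,0],[-0.7,-0.02,0,0],[-0.7,-0.02,0,0]]]'
python3 - <<'E'
from h import *
import pickle
c=optics.get_calibration('wrist');im=optics.capture('wrist');cv2.imwrite('pics/w2.png',cv2.cvtColor(im,cv2.COLOR_RGB2BGR));pickle.dump(c,open('w2.pkl','wb'))
c1=pickle.load(open('w1.pkl','rb'))
for n in('w1','w2'):
    g=cv2.medianBlur(cv2.cvtColor(cv2.imread(f'pics/{n}.png'),cv2.COLOR_BGR2GRAY),3)[:,200:340]
    h=cv2.HoughCircles(g,cv2.HOUGH_GRADIENT,1,25,param1=120,param2=14,minRadius=13,maxRadius=20)
    print(n,[] if h is None else h[0][:8]+[200,0,0])
for p in((264,116),(267,205),(397,201)):print(plane(c1,p,.142))
E
```

```text
time_s: 2.55
tcp_pos: [0.4602, 0.0701, 0.2623]
ee_rot: [[0.129, -0.992, -0.001], [-0.992, -0.129, -0.0], [0.0, 0.001, -1.0]]
wrist_force: [0.5, 0.3, 0.1]
gripper_width: 1.003
gripper_force: 0.0
w1 [[263.5        116.5         17.10000038]
 [266.5        205.5         15.80000019]]
w2 [[268.5        115.5         17.10000038]
 [266.5         13.5         17.20000076]
 [273.5        202.5         16.89999962]]
[ 0.48655016 -0.06502364  0.142     ]
[0.47617676 0.00460324 0.142     ]
[ 0.37146229 -0.01192512  0.142     ]
```

View pics/w2.png

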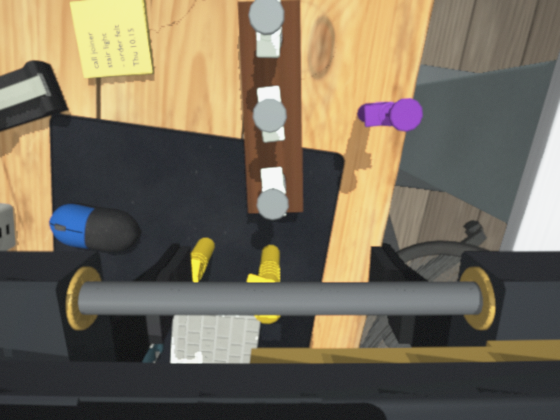

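The second view shows the discs at (266,14), (269,115) and (273,203), and purple at (406,114). I triangulate from the two views.

```bash
python3 - <<'E'
from h import *
import pickle
a=pickle.load(open('w1.pkl','rb'));b=pickle.load(open('w2.pkl','rb'));S=optics.get_calibration('scene')
for n,p,q in(('R',(263.7,116.5),(266.5,14)),('M',(266.8,205.3),(268.8,115.5)),('P',(397,201),(406,114))):print(n,tri(a,p,b,q),plane(b,q,.142))
print('L',plane(b,(273.3,202.8),.142), 'L tri',tri(S,(190+92/3.4,200+43/3.4),b,(273.3,202.8)))
print('M',tri(S,(190+178/3.4,200+43/3.4),b,(268.8,115.5)),'R',tri(S,(190+264/3.4,200+46/3.4),b,(266.5,14)))
E
```

```text
R (array([ 0.48652939, -0.06474146,  0.14654909]), np.float64(4.1059184591528126e-05)) [ 0.48680032 -0.06577561  0.142     ]
M (array([0.47637253, 0.00427043, 0.14426207]), np.float64(0.00014494090031059623)) [0.47650741 0.00432374 0.142     ]
P (array([ 0.37028142, -0.01089702,  0.13722147]), np.float64(0.00107678224314014)) [ 0.37246964 -0.01068047  0.142     ]
L [0.46448449 0.07227899 0.142     ] L tri (array([0.46473227, 0.07100551, 0.14164044]), np.float64(0.0026921228407185667))
M (array([0.47684237, 0.00315718, 0.14132097]), np.float64(0.0024439867078491157)) R (array([ 0.48690906, -0.06617345,  0.13999916]), np.float64(0.00011591265124737968))
```

```bash
python3 -m pendant '[[[-0.013,-0.045,0.3,-0.016],[-0.013,-0.045,0.6,-0.016],[-0.013,-0.045,0.9,-0.016],[-0.013,-0.045,0.95,-0.016],[-0.013,-0.045,0.95,-0.016],[-0.013,-0.045,0.95,-0.016]]]' 1 && python3 -m pendant '[[[0,0,0.08,0],[0,0,0.13,0],[0,0,0.18,0],[0,0,0.22,0],[0,0,0.25,0],[0,0,0.28,0],[0,0,0.28,0]]]'
```

```text
time_s: 3.2
tcp_pos: [0.4659, 0.0716, 0.169]
ee_rot: [[0.159, -0.987, 0.003], [-0.987, -0.159, 0.001], [-0.0, -0.003, -1.0]]
wrist_force: [0.9, -1.2, 0.6]
gripper_width: 0.538
gripper_force: 0.0
time_s: 3.9
tcp_pos: [0.4654, 0.0719, 0.1397]
ee_rot: [[0.16, -0.987, 0.001], [-0.987, -0.16, 0.0], [-0.0, -0.001, -1.0]]
wrist_force: [1.7, 0.6, 1.7]
gripper_width: 0.011
gripper_force: 0.7
```

```bash
python3 -m pendant '[[[0,0,0.03,0],[0,0,0.05,0],[0,0,0.05,0]]]' && python3 -m pendant '[[[0,0,0.02,0],[0,0,0.04,0],[0,0,0.04,0]]]' | grep -E 'pos|wrist'&& python3 -m pendant '[[[0,0,0.01,0],[0,0,0.02,0],[0,0,0.02,0]]]' | grep -E 'pos|wrist'
```

```text
time_s: 4.2
tcp_pos: [0.4648, 0.0717, 0.1344]
ee_rot: [[0.159, -0.987, -0.0], [-0.987, -0.159, 0.0], [-0.0, 0.0, -1.0]]
wrist_force: [1.0, -0.4, 1.3]
gripper_width: 0.005
gripper_force: 0.6
tcp_pos: [0.4646, 0.0716, 0.1302]
wrist_force: [1.1, 0.3, 1.3]
tcp_pos: [0.4646, 0.0716, 0.1284]
wrist_force: [1.6, -1.0, 2.4]
```

```bash
python3 -m pendant '[[[0,0,0.03,0],[0,0,0.05,0],[0,0,0.05,0]]]' | grep -E 'pos|wrist' && python3 -m pendant '[[[0,0,0.02,0],[0,0,0.04,0],[0,0,0.04,0]]]' | grep -E 'pos|wrist'&& python3 -m pendant '[[[0,0,0.01,0],[0,0,0.03,0],[0,0,0.03,0]]]' | grep -E 'pos|wrist'
python3 - <<'E'
from h import *
cv2.imwrite('pics/s2.png',cv2.cvtColor(cv2.resize(optics.capture('scene')[180:290,180:300],None,fx=5,fy=5),cv2.COLOR_RGB2BGR))
E
```

```text
tcp_pos: [0.4646, 0.0716, 0.1231]
wrist_force: [0.2, -0.4, 0.5]
tcp_pos: [0.4646, 0.0716, 0.1192]
wrist_force: [0.7, 0.1, -0.4]
tcp_pos: [0.4646, 0.0716, 0.1163]
wrist_force: [0.8, 0.1, 1.0]
```

View pics/s2.png

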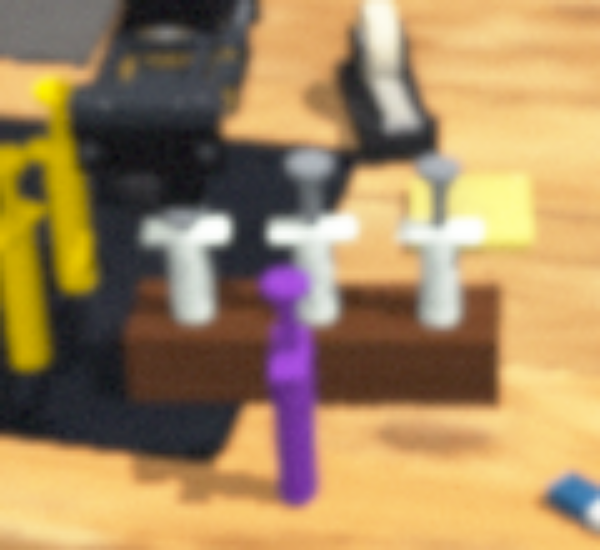

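The close-up shows the left plunger being pressed in, its disc close to the wings at about (180,215). The other two are still out. I carry on to the end seat.

```bash
for i in 1 2 3; do python3 -m pendant '[[[0,0,0.01,0],[0,0,0.01,0]]]' | grep -E 'pos|wrist'; done
```

```text
tcp_pos: [0.4648, 0.0716, 0.1156]
wrist_force: [-0.4, -0.3, 1.4]
tcp_pos: [0.4651, 0.0717, 0.1148]
wrist_force: [0.2, -0.8, 5.6]
tcp_pos: [0.4654, 0.0718, 0.114]
wrist_force: [0.4, 0.9, 5.9]
```

```bash
python3 -m pendant '[[[0,0,0.006,0],[0,0,0.006,0],[0,0,0.006,0]]]' | grep -E 'pos|wrist'
python3 -m pendant '[[[0,0,-0.2,0],[0,0,-0.45,0],[0,0,-0.45,0],[0,0,-0.45,0]]]'
```

```text
tcp_pos: [0.4657, 0.0719, 0.1137]
wrist_force: [-0.1, 0.5, 7.4]
time_s: 7.05
tcp_pos: [0.4639, 0.0715, 0.1574]
ee_rot: [[0.159, -0.987, -0.001], [-0.987, -0.159, 0.0], [-0.0, 0.001, -1.0]]
wrist_force: [-1.1, 0.4, -0.6]
gripper_width: 0.007
gripper_force: 0.0
```

L is home. Now the middle one.

```bash
python3 -m pendant '[[[0.35,-0.005,0,0],[0.685,-0.011,0,0],[0.685,-0.011,0,0],[0.685,-0.011,0.05,0],[0.685,-0.011,0.1,0]]]' |grep -E 'pos|wrist' && python3 -m pendant '[[[0,0,0.05,0],[0,0,0.09,0],[0,0,0.13,0],[0,0,0.13,0]]]' |grep -E 'pos|wrist'; for i in 1 2; do python3 -m pendant '[[[0,0,0.01,0],[0,0,0.02,0],[0,0,0.02,0]]]' | grep -E 'pos|wrist'; done
```

```text
tcp_pos: [0.4761, 0.0044, 0.1467]
wrist_force: [0.1, -0.1, -0.7]
tcp_pos: [0.4764, 0.0045, 0.1344]
wrist_force: [0.5, -0.2, 0.7]
tcp_pos: [0.4771, 0.0043, 0.1333]
wrist_force: [0.7, 0.3, 3.6]
tcp_pos: [0.4775, 0.0043, 0.1318]
wrist_force: [-0.1, 0.4, 6.6]
```

```bash
python3 -m pendant '[[[0,0,0.005,0],[0,0,0.005,0]]]' | grep -E 'pos|wrist';python3 -m pendant '[[[0,0,0.005,0]]]' | grep -E 'pos|wrist'
```

```text
tcp_pos: [0.4777, 0.0043, 0.1315]
wrist_force: [-1.1, 0.4, 8.2]
tcp_pos: [0.478, 0.0043, 0.1313]
wrist_force: [-1.0, -0.1, 8.5]
```

The middle one is climbing (8.5 N at 12.7 mm), so it is the binding one. I stop there and test the right one.

```bash
python3 -m pendant '[[[0,0,-0.28,0],[0,0,-0.28,0]]]' | grep -E 'pos|wrist'; python3 -m pendant '[[[0.35,0.005,0,0],[0.704,0.01,0,0],[0.704,0.01,0,0],[0.704,0.01,0.05,0],[0.704,0.01,0.1,0]]]' |grep -E 'pos|wrist' && python3 -m pendant '[[[0,0,0.05,0],[0,0,0.09,0],[0,0,0.13,0],[0,0,0.13,0]]]' |grep -E 'pos|wrist'; for i in 1 2; do python3 -m pendant '[[[0,0,0.01,0],[0,0,0.02,0],[0,0,0.02,0]]]' | grep -E 'pos|wrist'; done
```

```text
tcp_pos: [0.4786, 0.0046, 0.1604]
wrist_force: [0.5, 0.0, 0.6]
tcp_pos: [0.4865, -0.0651, 0.147]
wrist_force: [-0.8, -0.0, -0.0]
tcp_pos: [0.4867, -0.0651, 0.1344]
wrist_force: [0.0, 0.3, 0.3]
tcp_pos: [0.4871, -0.0654, 0.1331]
wrist_force: [-0.8, 0.3, 2.0]
tcp_pos: [0.487, -0.0655, 0.1309]
wrist_force: [-0.2, 0.2, 2.4]
```

```bash
for i in 1 2 3; do python3 -m pendant '[[[0,0,0.025,0],[0,0,0.05,0],[0,0,0.05,0]]]' | grep -E 'pos|wrist';done;  for i in 1 2; do python3 -m pendant '[[[0,0,0.01,0],[0,0,0.01,0]]]' | grep -E 'pos|wrist'; done
```

```text
tcp_pos: [0.4866, -0.0655, 0.1254]
wrist_force: [-0.2, 1.3, 0.7]
tcp_pos: [0.4866, -0.0655, 0.1204]
wrist_force: [0.4, 0.2, -0.4]
tcp_pos: [0.4867, -0.0655, 0.1155]
wrist_force: [-0.6, -0.0, 0.7]
tcp_pos: [0.487, -0.0655, 0.1149]
wrist_force: [-0.5, 0.9, 2.6]
tcp_pos: [0.4873, -0.0655, 0.1143]
wrist_force: [-0.3, 1.0, 4.6]
```

```bash
python3 -m pendant '[[[0,0,0.01,0],[0,0,0.01,0]]]' | grep -E 'pos|wrist';python3 -m pendant '[[[0,0,0.006,0],[0,0,0.006,0],[0,0,0.006,0]]]' | grep -E 'pos|wrist'
```

```text
tcp_pos: [0.4875, -0.0654, 0.1135]
wrist_force: [-1.3, 0.7, 5.2]
tcp_pos: [0.4877, -0.0655, 0.1132]
wrist_force: [-1.0, 0.1, 7.3]
```

```bash
python3 -m pendant '[[[0,0,-0.4,0],[0,0,-0.85,0],[-0.35,-0.01,-0.85,0],[-0.704,-0.01,-0.85,0],[-0.704,-0.01,-0.85,0],[-0.704,-0.01,-0.85,0]]]' 0 
python3 - <<'E'
from h import *
f=lambda i:cv2.cvtColor(i,cv2.COLOR_RGB2BGR)
c=optics.get_calibration('wrist');w=optics.capture('wrist');s=optics.capture('scene')
for z,x,y in((.1315,.4765,.0042),(.114,.4867,-.0653)):print(proj(c,(x,y,z)))
cv2.imwrite('pics/v3.png',np.hstack([cv2.resize(f(w)[:300,150:400],None,fx=1.6,fy=1.6),cv2.resize(f(s)[190:290,190:290],(400,480))]))
E
```

```text
time_s: 12.95
tcp_pos: [0.4762, 0.0046, 0.1968]
ee_rot: [[0.161, -0.987, -0.001], [-0.987, -0.161, -0.0], [-0.0, 0.001, -1.0]]
wrist_force: [0.2, -0.6, 0.5]
gripper_width: 0.462
gripper_force: 0.0
[278.26232497 220.55249189]
[279.9256557  111.16570819]
```

View pics/v3.png

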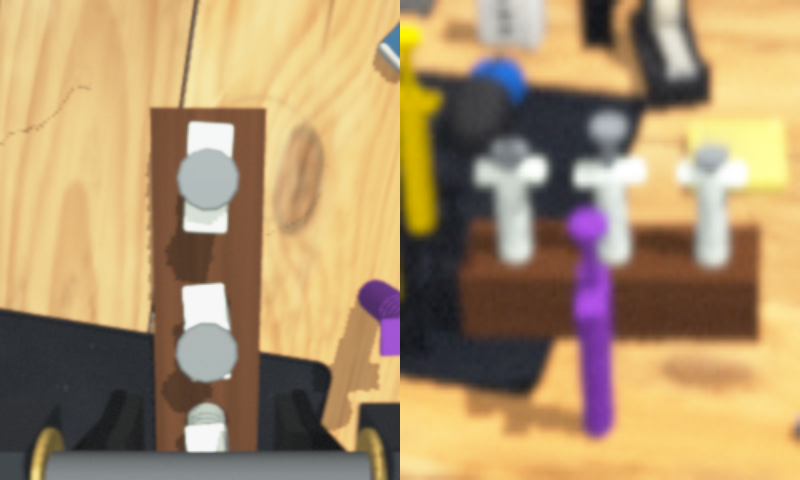

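The middle disc is at about (279,220) in full-frame wrist pixels, as predicted. The scene half shows left and right fully home and the middle one part-way. I descend and grip the middle barrel.

```bash
python3 -m pendant '[[[0,0,0,0],[0,0,0,0],[0,0,0.2,0],[0,0,0.4,0],[0,0,0.6,0],[0,0,0.7,0],[0,0,0.7,0]]]' && python3 -m pendant '[[[0,0,0.2,0],[0,0,0.4,0],[0,0,0.54,0],[0,0,0.54,0],[0,0,0.54,0]]]'
```

```text
time_s: 13.75
tcp_pos: [0.4759, 0.0036, 0.1261]
ee_rot: [[0.158, -0.987, -0.003], [-0.987, -0.158, -0.001], [0.001, 0.003, -1.0]]
wrist_force: [0.2, 0.1, 0.7]
gripper_width: 0.995
gripper_force: 0.0
time_s: 14.25
tcp_pos: [0.4777, 0.0043, 0.0743]
ee_rot: [[0.16, -0.987, 0.002], [-0.987, -0.16, 0.0], [0.0, -0.002, -1.0]]
wrist_force: [0.3, -0.0, -0.3]
gripper_width: 1.002
gripper_force: 0.0
```

```bash
python3 -m pendant '[[[0,0,0,0],[0,0,0,0],[0,0,0,0],[0,0,0,0],[0,0,0,0],[0,0,0,0],[0,0,0,0],[0,0,0,0]]]' 1
```

```text
time_s: 15.05
tcp_pos: [0.4767, 0.0042, 0.0733]
ee_rot: [[0.159, -0.987, -0.0], [-0.987, -0.159, -0.0], [0.0, 0.0, -1.0]]
wrist_force: [-0.6, -0.5, 0.4]
gripper_width: 0.361
gripper_force: 0.0
```

```bash
python3 -m pendant '[[[0,0,0,0],[0,0,0,0],[0,0,0,0],[0,0,0,0]]]'; python3 -m pendant '[[[0,0,-0.02,0],[0,0,-0.1,0],[0,0,-0.25,0],[0,0,-0.45,0],[0,0,-0.7,0],[0,0,-0.95,0],[0,0,-0.95,0]]]'
```

```text
time_s: 15.45
tcp_pos: [0.4768, 0.0042, 0.0733]
ee_rot: [[0.159, -0.987, -0.0], [-0.987, -0.159, -0.0], [0.0, 0.0, -1.0]]
wrist_force: [-0.6, 0.3, -0.7]
gripper_width: 0.239
gripper_force: 30.0
time_s: 16.15
tcp_pos: [0.4791, 0.0047, 0.1724]
ee_rot: [[0.16, -0.987, 0.008], [-0.987, -0.16, 0.002], [-0.0, -0.008, -1.0]]
wrist_force: [-0.3, 0.8, -0.8]
gripper_width: 0.237
gripper_force: 30.0
```

```bash
python3 -m pendant '[[[0,0,-0.3,0],[0.1,0.05,-0.6,0],[0.4,0.3,-0.6,0],[0.7,0.5,-0.6,0],[1,0.7,-0.6,0],[1,0.7,-0.6,0]]]' ;python3 -m pendant '[[[0.3,0,0,0],[0.6,0,0,0],[0.8,0,0,0],[0.8,0,0,0],[0.8,0,0,0]]]' | grep -E "pos|wid"
python3 - <<'E'
from h import *
import pickle
T=optics.get_calibration('top');S=optics.get_calibration('scene')
print(plane(T,(353.8,247.9),.065),plane(S,(365.9,262.4),.065))
c=optics.get_calibration('wrist');w=optics.capture('wrist');pickle.dump(c,open('w4.pkl','wb'))
print(proj(c,(.415,-.333,.065)),proj(c,(.415,-.333,.005)))
cv2.imwrite('pics/w4.png',cv2.cvtColor(w,cv2.COLOR_RGB2BGR))
E
```

```text
time_s: 16.75
tcp_pos: [0.4209, -0.1079, 0.2277]
ee_rot: [[0.155, -0.988, -0.003], [-0.988, -0.155, 0.0], [-0.001, 0.002, -1.0]]
wrist_force: [0.4, -0.3, -1.4]
gripper_width: 0.239
gripper_force: 30.0
tcp_pos: [0.436, -0.1844, 0.2276]
gripper_width: 0.237
[ 0.41753941 -0.33853255  0.065     ] [ 0.41409371 -0.33619501  0.065     ]
[332.35703224  19.9697435 ] [323.77891233  34.37680218]
```

View pics/w4.png

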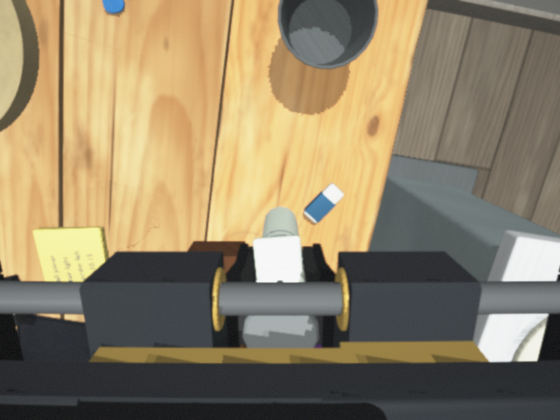

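The cup rim is centred at about (328,17) and the syringe is held well, its foot visible at (281,222). The cup is at about (0.4175, -0.337).

```bash
python3 -m pendant '[[[0.3,0.1,0,0],[0.6,0.2,0,0],[0.9,0.3,0,0],[1,0.426,0,0],[1,0.426,0,0]]]' | grep pos;python3 -m pendant '[[[0.3,0,0,0],[0.477,0,0.15,0],[0.477,0,0.35,0],[0.477,0,0.5,0],[0.477,0,0.6,0],[0.477,0,0.6,0],[0.477,0,0.6,0]]]' | grep -E "pos|wrist|wid"
python3 - <<'E'
from h import *
c=optics.get_calibration('wrist');w=optics.capture('wrist');s=optics.capture('scene')
f=lambda i:cv2.cvtColor(i,cv2.COLOR_RGB2BGR)
cv2.imwrite('pics/v5.png',np.hstack([cv2.resize(f(w),(400,300)),cv2.resize(f(s)[190:290,310:430],(360,300))]))
E
```

```text
tcp_pos: [0.4093, -0.2903, 0.2281]
tcp_pos: [0.4185, -0.3368, 0.169]
wrist_force: [0.1, 0.6, -0.3]
gripper_width: 0.241
```

View pics/v5.png

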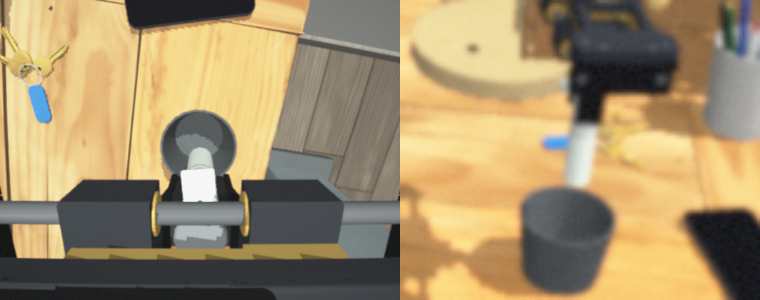

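The syringe hangs over the cup mouth, with the foot at about (201,158) and the cup centre at about (198,146) in the left half. I lower it.

```bash
python3 -m pendant '[[[0,0,0.15,0],[0,0,0.35,0],[0,0,0.55,0],[0,0,0.75,0],[0,0,0.75,0]]]' | grep -E "pos|wrist|wid";python3 -m pendant '[[[0,0,0.08,0],[0,0,0.16,0],[0,0,0.18,0],[0,0,0.18,0]]]' | grep -E "pos|wrist|wid"
```

```text
tcp_pos: [0.4165, -0.3364, 0.0916]
wrist_force: [0.2, -0.6, -0.8]
gripper_width: 0.242
tcp_pos: [0.4179, -0.3373, 0.0754]
wrist_force: [-1.1, -0.7, -0.8]
gripper_width: 0.238
```

```bash
python3 -m pendant '[[[0,0,0.025,0],[0,0,0.025,0],[0,0,0.025,0]]]' | grep -E "pos|wrist|wid"; python3 -m pendant '[[[0,0,0,0],[0,0,0,0],[0,0,0,0],[0,0,0,0],[0,0,0,0],[0,0,0,0],[0,0,0,0],[0,0,0,0]]]' 0| grep -E "pos|wrist|wid"; python3 -m pendant '[[[0,0,0,0],[0,0,0,0],[0,0,-0.2,0],[0,0,-0.5,0],[0,0,-0.9,0],[0,0,-0.9,0]]]' | grep -E "time|pos|wrist|wid";  python3 -m pendant '[[[0,0,-0.3,0],[-0.3,0,-0.3,0],[-0.6,0,-0.3,0],[-0.6,0,-0.3,0]]]' | grep -E "time|pos"
python3 - <<'E'
from h import *
s=optics.capture('scene');w=optics.capture('wrist')
f=lambda i:cv2.cvtColor(i,cv2.COLOR_RGB2BGR)
cv2.imwrite('pics/v6.png',np.hstack([cv2.resize(f(w),(280,210)),cv2.resize(f(s)[190:300,170:440],(516,210))]))
E
```

```text
tcp_pos: [0.4179, -0.3373, 0.073]
wrist_force: [-0.6, -0.3, -1.2]
gripper_width: 0.233
tcp_pos: [0.4178, -0.3373, 0.0728]
wrist_force: [0.0, -0.2, -0.3]
gripper_width: 0.885
time_s: 21.2
tcp_pos: [0.4211, -0.3392, 0.1687]
wrist_force: [0.9, -1.0, 0.6]
gripper_width: 1.002
time_s: 21.6
tcp_pos: [0.4072, -0.2758, 0.1929]
```

View pics/v6.png

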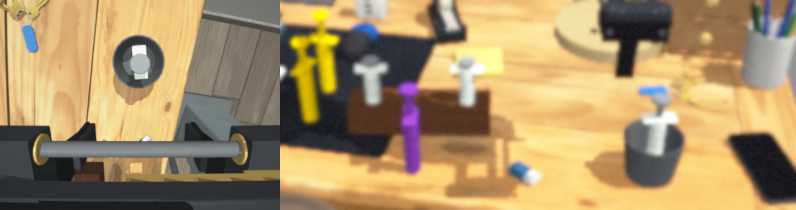

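The syringe stands upright in the cup with its plunger part-way out, at about (140,62) in the left half and (657,115) in the right. The two good ones are home in the rack, and nothing else has moved.

```bash
python3 -c "
from station import r
print(r.finish_job())"
```

```text
the job is handed in; nothing more can be done
None
```

The middle syringe bound at about 13 mm of stroke (8.5 N) and now stands in the steel cup with its plunger left there; the left and right syringes are fully home in the rack, no press read above 8.5 N, and the job is handed in at about 21.7 s.

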